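# Pull-proving glued drive-caddy handles

## Task

Unlock the pull tester by drawing its red-handled locking pin out of the bore and laying it in the orange parking notch. Then prove the glued handle of every drive caddy on the desk, in the order blue, yellow, red (some may be missing): set the caddy in the cradle with its handle to the front, pull it by the handle until the pointer stands in the green band (about 12 N), hold it there for two seconds, and never go into the red. Finish with the pin still in its notch and all caddies lying flat in the green tray, leaving everything else on the desk alone.

Things in the scene. Friction and masses are not known exactly. Their poses are not given: they have to be found in the camera images.
- tester: Fixed pull tester, grey base 300 x 144 x 12 mm (x -120..+180), blue spring housing 70 mm high at its rear (x +90..+170). Origin: on the table under the resting cradle's centre; x to the rear, -x is the pulling direction (towards the robot), y left, z up. Left (+y): steel lug (40 mm high) with the lock bore, and the parking notch; right (-y): the scale.
- scale (a point): Middle of the green band on the fixed scale, right of the cradle (32 mm high, y -50..-95 of the tester); axes as the tester's. The cradle's black pointer reads travel along it: white 0-25 mm, green 25-35, white 35-42, red from 42.
- cradle (a joint): Travel (m) of the grey cradle from rest (0) along the tester's -x, up to 0.055. A damped spring (40 N s/m) pulls it back: force = 3 N + 300 N/m x travel, so mid green (0.030) is 12 N. With the locking pin in, it moves under 3 mm.
- cradle_floor (a point): Centre of the sliding cradle's pocket floor, 40 mm above the table; axes as the tester's. Pocket 106 (x) x 56 (y) mm: two front posts 22 mm high (front faces at x -63) with a 28 mm gap for the handle to point out to -x; rear wall 16 mm high; side guides 7 mm high only at |x| 25-47 mm, so fingers have room beside the caddy's middle.
- pin: Loose locking pin, 90 g, lying level: steel shank 12 mm thick, 82 mm long; red handle 18 x 18 x 45 mm. Origin: centre of the handle; y along the pin, shank on the -y side (22.5 to 104.5 mm out). At the start the shank is in the bore (14 mm) at the tester's left, axis 25 mm above the table along the tester's y; draw it 76 mm or more to the tester's +y to free it.
- park_notch (a point): Parking notch at the tester's left front: orange open-topped groove along the tester's y, 18 mm wide, 60 mm long, floor 24 mm and walls 44 mm above the table. Site: mid-length, 30 mm above the table, where the axis of a parked shank lies; axes as the tester's. With the shank centred in it, the handle's centre is 64 mm further out (+y).
- tray: Fixed green open tray 260 (x) x 200 (y) x 22 mm, walls 5 mm, for proved caddies. Origin: centre of its underside.
- tray_in (a point): Centre of the tray's inner floor (250 x 190 mm), 5 mm above the table; axes as the tray's. Three caddies fit side by side, their length along the tray's y, about 80 mm apart.
- caddy_blue: Drive caddy (may be absent): black body 100 x 50 x 24 mm with a blue handle glued on its front end: a bar 14 mm wide, 6 to 22 mm above the underside, from x -50 to -116, the last 6 mm flared to 22 mm wide. Origin: centre of the body's underside; x from handle to rear (handle on -x), z up. 0.25-0.4 kg; lift it by the body, gripped across y.
- blue_pull (a point): Grip point of the blue handle: its middle, 85 mm in front of (-x) the caddy's origin, 14 mm above its underside; axes as the caddy's.
- caddy_yellow: Drive caddy (may be absent): black body 100 x 50 x 24 mm with a yellow handle glued on its front end: a bar 14 mm wide, 6 to 22 mm above the underside, from x -50 to -116, the last 6 mm flared to 22 mm wide. Origin: centre of the body's underside; x from handle to rear (handle on -x), z up. 0.25-0.4 kg; lift it by the body, gripped across y.
- yellow_pull (a point): Grip point of the yellow handle: its middle, 85 mm in front of (-x) the caddy's origin, 14 mm above its underside; axes as the caddy's.
- caddy_red: Drive caddy (may be absent): black body 100 x 50 x 24 mm with a red handle glued on its front end: a bar 14 mm wide, 6 to 22 mm above the underside, from x -50 to -116, the last 6 mm flared to 22 mm wide. Origin: centre of the body's underside; x from handle to rear (handle on -x), z up. 0.25-0.4 kg; lift it by the body, gripped across y.
- red_pull (a point): Grip point of the red handle: its middle, 85 mm in front of (-x) the caddy's origin, 14 mm above its underside; axes as the caddy's.
- tape: Roll of orange tape, 72 mm across, 22 mm high, a bystander to leave alone.
- glue: White glue pot with red cap, 52 mm across, 65 mm high, a bystander to leave alone.
- driver: Screwdriver, 190 mm long, a bystander to leave alone.
- blank: Dark steel blanking strip 130 x 22 x 10 mm, a bystander to leave alone.
- mug: White mug, 80 mm across, 95 mm high, a bystander to leave alone.
- jar: Amber jar of screws, 66 mm across, 75 mm high, a bystander to leave alone.
- brush: Dusting brush, 170 mm long, a bystander to leave alone.
Not all that is in view belongs to the job. Leave any purple look-alike of the caddy_red alone.

How it is judged:
By the outcome, as a careful person would: the job done as asked, in the order asked, and still so for the second after the job is handed in, with the robot touching nothing.
Of caddy_blue, caddy_yellow, caddy_red only 2 to 3 are there at a start; the rules pass over those that are not, and their reading is None.
At some moment in a run one of caddy_blue, caddy_yellow, caddy_red may be knocked a few centimetres aside while the robot is not near it.
Once in a run the grip may slacken for a moment while it holds something.
It also fails if it takes over 210 s, if anything falls off the work surface, if the arm or the gripper's body presses on something with over 40 N, if the wrist force passes 120 N, or if a joint passes its speed limit or range.

## Robot

A 6-joint arm with a two-finger parallel gripper is mounted at the origin on the work surface. World frame = base frame: x ahead of the robot, y to its left, z up, the work surface at z = 0. Lengths are in m, angles in rad, forces in N, time in s.
With the tool pointing down it reaches from about 0.325 to 0.9 m from the base axis. Payload 6.1 kg.
Tool frame: the origin (TCP) lies midway between the tips of the shut fingers; the grasp point (between the pads) lies 19 mm behind it; z points along the fingers, y is the line along which they close (so a half turn about z gives the same grasp; the last joint's range is limited). The gripper opens to 85 mm and grips with 20 to 120 N. Pads are 22 mm wide; open, the fingers measure 114 mm over their backs; the gripper's body (76 mm by 85 mm) begins 54 mm behind the grasp point. The pads swing forward as they close: fully open they stand 13 mm farther back than shut.
Start: joints at [-1.434, 0.22, 1.526, -0, 1.395, -0.126], TCP at [0.162, -0.604, 0.194] pointing down, gripper open.
Joint ranges: [-2.98, 2.98], [-0.91, 2.08], [0.09, 2.57], [-1.24, 4.39], [0.2, 2.65], [-2.68, 2.68]. Speed limits (rad/s): [2.57, 2.57, 3.01, 3.14, 3.14, 3.14].

## Interface

Orientations are given as [roll, pitch, yaw] about the fixed x, y, z axes, in that order (R = Rz(yaw) Ry(pitch) Rx(roll)).
In Python, from plant import movep, move_l, set_joints, gripper_to, hold, inverse_kinematics, observe, get_image, get_calibration, Unreachable, job_done gives the robot as it stands. Calls block until the motion is done:
- movep(position, orientation): joint-space move of the TCP to a pose.
- move_l(position, feed=0.15, rotation=None, max_force=None): straight line of the TCP; rotation=None keeps the orientation; feed is the mean speed in m/s. With max_force (N) it stops when the force on the tool has changed by that much, and returns True; else False.
- set_joints(angles): joint-space move.
- gripper_to(opening, f_grip=None): finger opening in m; f_grip is the grip in N (None keeps the last); returns when the fingers have stopped.
- hold(seconds).
- inverse_kinematics(position, orientation): joint angles nearest the present ones, or None.
- observe(): the state.
- get_image(name): name is "scene" or "side" or "wrist"; returns (picture, depth): 420x560x3 uint8, red, green, blue; 420x560 float32, m along the optical axis (not along the pixel's ray), 0 where there is no reading.
- get_calibration(name): a dict with "intrinsics" (3x3 intrinsics, pixels), "world_from_camera" (4x4, takes a point from camera to world coordinates). Camera axes: x right, y down, z forward; pixel columns grow to the right and rows downward; lengths in m; the calibration is good to about 2 mm. A picture is of the moment at which its call begins: read the wrist's pose just before it. get_calibration takes no time and is no camera call; for the wrist camera it gives the pose at the moment of the call.
A pose or a line that the arm cannot do raises Unreachable and nothing moves.
- job_done(): hands the job in; it is judged then, once.
The state is a dict: "time_s": time; "q": joint angles; "joint_velocities": joint speeds; "joint_torque": joint torques, N m; "eef_pos": TCP position; "tcp_rot": TCP orientation; "ft_force": force on the tool from outside, world axes, zero at the start; "torque": the same for the moment, N m; "opening": finger opening in m; "grasp_force": force on a finger pad.
Only numpy, scipy, OpenCV 4.12 (cv2) and the standard library are available. Lean on these libraries where they do the work, as an engineer would, in place of code of your own. Each camera call takes 0.05 s, during which the arm holds its last target. There are 200 camera calls.

## Working session

There is one attempt and no reset: what is moved stays moved. The work goes in short steps, each a Python script; the robot and the scene stay as the last script left them, time stands still between calls to the robot, and variables do not carry over. Pictures are saved under pics/ and viewed, at most 14 in all, crops included, and the job is handed in when it is done.

```bash
ls; mkdir -p pics
python3 - <<'E'
from plant import *
import cv2,numpy as np
for n in("scene","side"):
    p,d=get_image(n); cv2.imwrite(f"pics/{n}0.png",p[:,:,::-1]); np.savez(f"pics/{n}0.npz",p=p,d=d)
    c=get_calibration(n);print(n,np.round(c["intrinsics"],1).tolist(),np.round(c["world_from_camera"],3).tolist())
o=observe();print(o)
E
```

```text
pics
scene [[397.4, 0.0, 279.8], [0.0, 397.4, 209.0], [0.0, 0.0, 1.0]] [[-0.89, 0.37, -0.267, 0.811], [0.456, 0.731, -0.508, 0.538], [0.007, -0.574, -0.819, 0.995], [0.0, 0.0, 0.0, 1.0]]
side [[418.4, 0.0, 283.8], [0.0, 418.4, 196.8], [0.0, 0.0, 1.0]] [[-0.904, -0.309, 0.296, 0.096], [-0.427, 0.661, -0.617, 0.773], [-0.005, -0.684, -0.73, 1.007], [0.0, 0.0, 0.0, 1.0]]
{'time_s': 0.1, 'q': array([-1.43408442e+00,  2.21166685e-01,  1.52749628e+00,  4.64772940e-06,
        1.39468905e+00, -1.26114252e-01]), 'joint_velocities': array([-1.16987799e-03, -7.58545860e-04, -3.52011141e-03, -3.39834176e-04,
       -6.45927223e-04, -1.84396307e-05]), 'joint_torque': array([ 1.28303080e-03, -4.98244750e+01, -3.90546799e+01,  4.79381058e-06,
        5.69058800e-03, -1.42028162e-05]), 'eef_pos': array([ 0.16228785, -0.60293541,  0.19329688]), 'tcp_rot': array([-3.13984785e+00, -2.25830146e-04,  2.62825145e-01]), 'ft_force': array([-0.673862  , -0.19686445, -0.63632572]), 'torque': array([-0.01969664,  0.02184188,  0.00365525]), 'grasp_force': 0.0, 'opening': 0.08533628256168702}
```

View pics/scene0.png

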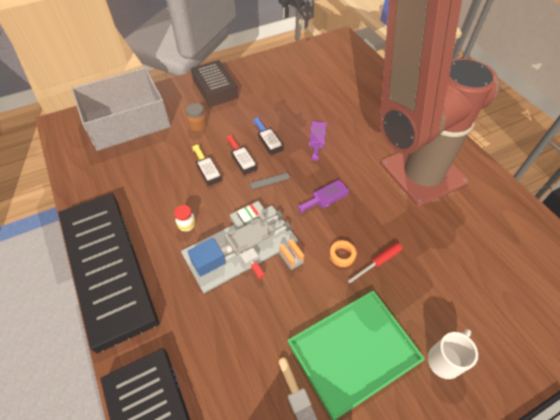

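View pics/side0.png

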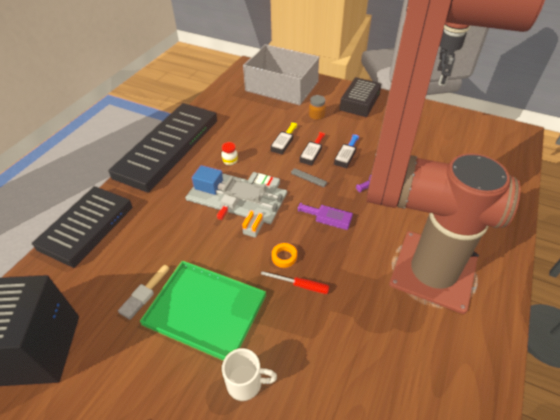

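The scene shows all three caddies: blue (267,135), red (242,155) and yellow (206,165). There are two purple decoys. The tester is at about (240,245) with its pin handle at (257,270) and the orange notch at (291,252). The green tray is at (355,350). Next I'll measure these from depth.

```bash
cat > h.py <<'E'
from plant import *
import cv2,numpy as np
def cloud(d,K,T):
    v,u=np.mgrid[0:d.shape[0],0:d.shape[1]]
    c=np.stack([(u-K[0,2])*d/K[0,0],(v-K[1,2])*d/K[1,1],d],-1)
    w=c@T[:3,:3].T+T[:3,3]; w[d==0]=np.nan
    return w
def snap(n):
    c=get_calibration(n); p,d=get_image(n)
    return p,cloud(d,np.array(c["intrinsics"]),np.array(c["world_from_camera"])),c
def hsv(p): return cv2.cvtColor(p,cv2.COLOR_RGB2HSV)
HUES=dict(blue=(100,118),yellow=(23,33),red=(172,6),purple=(125,150),green=(50,75),orange=(8,20))
def blobs(p,w,col,zlo=0.003,zhi=.12,minn=12,smin=120):
    H=hsv(p);a,b=HUES[col]
    m=((H[...,0]>=a)&(H[...,0]<=b)) if a<b else ((H[...,0]>=a)|(H[...,0]<=b))
    z=w[...,2]
    m&=(H[...,1]>smin)&(H[...,2]>60)&(z>zlo)&(z<zhi)
    n,l,s,c=cv2.connectedComponentsWithStats(m.astype(np.uint8))
    out=[]
    for i in range(1,n):
        if s[i,4]<minn: continue
        P=w[l==i]; r=cv2.minAreaRect(P[:,:2].astype(np.float32)*1000)
        out.append((c[i].round(),s[i,4],np.median(P,0).round(4),P[:,2].max().round(3),np.round(r[0],0),np.round(r[1],0),round(r[2],1)))
    return out
E
python3 - <<'E'
from h import *
for n in("scene","side"):
    z=np.load(f"pics/{n}0.npz");c=get_calibration(n)
    w=cloud(z["d"],np.array(c["intrinsics"]),np.array(c["world_from_camera"]))
    for k in HUES:
        for b in blobs(z["p"],w,k): print(n,k,*b)
c=get_calibration("wrist");T=np.array(c["world_from_camera"]);print(c["intrinsics"],T.round(3))
E
```

```text
scene yellow [198. 152.] 65 [ 0.63   -0.3981  0.0206] 0.026 [ 631. -396.] [62. 18.] 87.6
scene red [232. 142.] 78 [ 0.5128 -0.3899  0.0196] 0.024 [ 509. -385.] [21. 66.] 6.2
scene red [421. 180.] 1441 [0.0573 0.0559 0.0106] 0.019 [3. 3.] [207. 206.] 0.4
scene red [254. 209.] 28 [ 0.5663 -0.0934  0.0313] 0.037 [566. -94.] [ 8. 40.] 5.9
scene red [182. 213.] 190 [ 0.7605 -0.155   0.0638] 0.068 [ 761. -157.] [44. 45.] 20.2
scene red [387. 254.] 287 [0.2977 0.2051 0.0217] 0.028 [296. 203.] [95. 26.] 9.1
scene red [257. 271.] 123 [0.6426 0.0923 0.0321] 0.037 [641.  83.] [55. 22.] 86.7
scene green [381. 321.] 363 [0.4178 0.3452 0.0053] 0.022 [426. 363.] [ 64. 104.] 3.1
scene green [413. 349.] 56 [0.3921 0.4408 0.0133] 0.022 [393. 444.] [ 5. 45.] 3.2
scene green [350. 392.] 1062 [0.6012 0.4617 0.005 ] 0.025 [530. 428.] [234. 104.] 2.3
scene orange [197. 122.] 248 [ 0.5892 -0.5154  0.0348] 0.061 [ 586. -524.] [39. 65.] 77.9
scene orange [342. 254.] 376 [0.4057 0.145  0.0197] 0.026 [406. 140.] [71. 76.] 4.5
scene orange [295. 249.] 114 [0.5234 0.0848 0.0418] 0.047 [520.  76.] [73. 24.] 80.6
s
[... 3390 characters left out ...]
 0.019 [-94.  80.] [36. 19.] 81.7
side orange [113. 328.] 15 [0.7002 0.522  0.0039] 0.006 [702. 523.] [15. 10.] 56.5
side orange [325. 340.] 18 [0.2029 0.3226 0.0038] 0.006 [201. 324.] [ 9. 25.] 69.3
side orange [173. 359.] 15 [0.5149 0.5222 0.0039] 0.005 [515. 523.] [ 9. 14.] 11.6
side orange [ 57. 382.] 12 [0.728  0.6833 0.0051] 0.012 [727. 683.] [16.  4.] 48.1
side orange [348. 385.] 16 [0.1143 0.3998 0.0036] 0.005 [114. 399.] [19.  9.] 33.9
[[346.0560405    0.         275.50860578]
 [  0.         346.0560405  212.6002012 ]
 [  0.           0.           1.        ]] [[ 0.259 -0.917 -0.304  0.241]
 [-0.966 -0.247 -0.08  -0.582]
 [-0.002  0.314 -0.949  0.372]
 [ 0.     0.     0.     1.   ]]
```

Run:
```python
from h import *
movep([0.56,0.0,0.24],[np.pi,0,0.06])
p,w,c=snap("wrist");cv2.imwrite("pics/w1.png",cv2.resize(p[:,:,::-1],(784,588),interpolation=cv2.INTER_CUBIC));np.savez("pics/w1.npz",p=p,w=w)
for k in("blue","red","orange"):
    for b in blobs(p,w,k,minn=60): print(k,*b)
print(observe()["time_s"])
```

```text
blue [295.   9.] 1325 [ 0.7169 -0.0083  0.0692] 0.072 [716.  -8.] [16. 61.] 3.4
red [200.  94.] 752 [0.6401 0.0843 0.033 ] 0.035 [640.  85.] [18. 45.] 5.7
red [358. 173.] 377 [ 0.5658 -0.0934  0.0324] 0.034 [566. -94.] [12. 41.] 3.3
orange [431.   9.] 191 [ 0.7351 -0.1477  0.0157] 0.028 [ 737. -152.] [35.  7.] 70.8
orange [201. 179.] 751 [0.5513 0.082  0.0431] 0.046 [547.  83.] [17. 60.] 4.5
orange [203. 203.] 753 [0.5233 0.0805 0.043 ] 0.046 [521.  81.] [12. 60.] 4.5
orange [165. 274.] 1261 [0.4207 0.1307 0.0209] 0.024 [409. 138.] [71. 58.] 73.1
2.7167
```

View pics/w1.png

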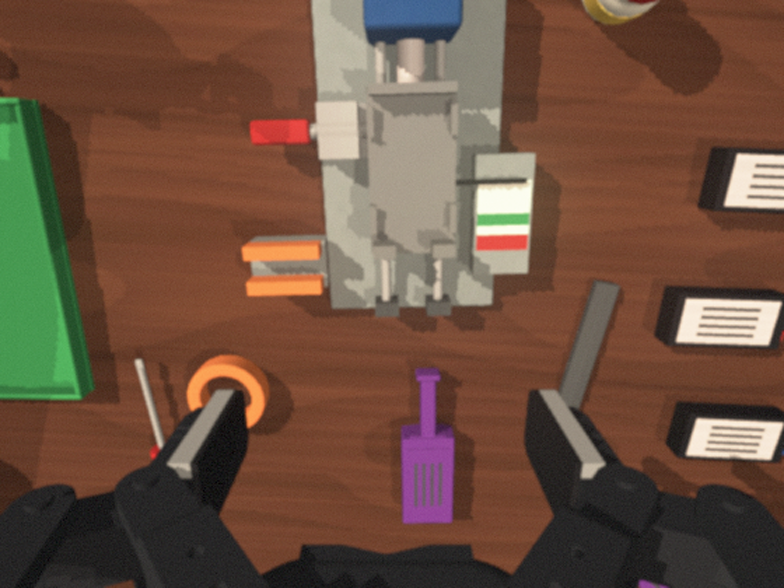

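The picture shows the pin handle at (280,131), the orange walls at (282,250) and (284,286), and the pocket centre at about (413,165). The pointer is on the scale at (490,181), with green at (503,219). Next I'll fit the tester pose from height slices.

Run:
```python
from h import *
z=np.load("pics/w1.npz");p,w=z["p"],z["w"]
g=np.radians(4.5);R=np.array([[np.cos(g),-np.sin(g)],[np.sin(g),np.cos(g)]])
o=np.array([.612,-.010])
L=w.copy();L[...,:2]=(w[...,:2]-o)@R   # local
ok=np.isfinite(L[...,0])
def ext(zl,zh,x0,x1,y0,y1,n):
    m=ok&(L[...,2]>zl)&(L[...,2]<zh)&(L[...,0]>x0)&(L[...,0]<x1)&(L[...,1]>y0)&(L[...,1]<y1)
    P=L[m];a=np.percentile(P[:,:2],[.7,99.3],0)*1000
    r=cv2.minAreaRect(P[:,:2].astype(np.float32)*1000)
    print(n,len(P),a.round(1).tolist(),[np.round(v,1) for v in r])
H=hsv(p)
ext(.009,.016,-.135,-.03,-.09,.09,"base front")
ext(.009,.016,.04,.08,-.09,.09,"base rear part")
ext(.037,.044,-.045,.045,-.027,.027,"floor")
ext(.058,.066,-.08,-.035,-.04,.04,"posts")
ext(.052,.06,.035,.08,-.04,.04,"rear wall")
ext(.041,.048,-.11,-.045,.05,.15,"walls both")
ext(.041,.048,-.075,-.045,.05,.15,"wall rear")
ext(.041,.048,-.11,-.078,.05,.15,"wall front")
ext(.028,.037,0,.06,.074,.15,"pin handle")
ext(.037,.044,0,.06,.04,.09,"lug")
ext(.028,.036,-.09,.03,-.1,-.045,"scale")
ext(.065,.075,.07,.2,-.06,.06,"housing")
gm=(H[...,0]>45)&(H[...,0]<80)&(H[...,1]>100)&ok&(L[...,1]<-.04)&(L[...,1]>-.11)
print("green",np.median(L[gm],0)*1000)
```

```text
base front 4713 [[-112.6, -77.1], [-30.7, 64.7]] [array([-71.9,   4.8]), array([ 83.6, 168.4]), np.float64(0.0)]
base rear part 2328 [[40.3, -77.8], [79.8, 64.4]] [array([60. , -6.6]), array([ 40., 144.]), np.float64(0.0)]
floor 4131 [[-44.3, -26.6], [44.4, 25.5]] [array([-0. , -0.5]), array([89.8, 53.1]), np.float64(0.3)]
posts 322 [[-56.6, -37.9], [-46.7, 23.0]] [array([-51.6,  -7.6]), array([61.3, 10.2]), np.float64(89.9)]
rear wall 521 [[58.9, -37.1], [66.0, 23.7]] [array([62.5, -6.8]), array([ 7.1, 61.4]), np.float64(0.3)]
walls both 1072 [[-89.4, 67.8], [-49.3, 127.4]] [array([-69.6,  97.6]), array([40.6, 60.4]), np.float64(0.1)]
wall rear 547 [[-60.4, 67.9], [-49.3, 127.4]] [array([-54.9,  97.7]), array([11.4, 59.9]), np.float64(0.1)]
wall front 525 [[-89.5, 67.6], [-78.2, 127.2]] [array([-84. ,  97.6]), array([11.7, 60.4]), np.float64(0.4)]
pin handle 678 [[26.6, 74.5], [44.4, 114.3]] [array([35.4, 94.8]), array([17.9, 41.1]), np.float64(1.2)]
lug 911 [[15.9, 40.1], [55.1, 63.0]] [array([35.6, 51.6]), array([39.9, 23.4]), np.float64(0.6)]
scale 3201 [[-77.8, -99.7], [15.9, -57.0]] [array([-31.1, -73. ]), array([95.3, 54. ]), np.float64(0.1)]
housing 1511 [[96.0, -37.4], [112.3, 24.8]] [array([103.7,  -6.3]), array([63.9, 17.5]), np.float64(88.6)]
green [-33.75762231 -79.66862583  32.30541158]
```

```bash
cat >> h.py <<'E'
G=np.radians(4.65);O=np.array([.6189,-.0163])
RT=np.array([[np.cos(G),-np.sin(G)],[np.sin(G),np.cos(G)]])
def t2w(x,y,z): return [*(O+RT@[x,y]),z]
def w2t(P): return np.array([*(RT.T@(np.array(P[:2])-O)),P[2]])
def dn(yaw): return [np.pi,0,yaw]
def st(s=""):
    o=observe();print(s,"t",round(o["time_s"],1),"tester",(w2t(o["eef_pos"])*1000).round(1),"F",o["ft_force"].round(1),"op",round(o["opening"]*1000,1),"gf",round(o["grasp_force"],1))
    return o
E
python3 - <<'E'
from h import *
Y=np.pi/2+G
movep(t2w(.029,.100,.13),dn(Y));gripper_to(.045,60);st()
move_l(t2w(.029,.100,.009),.1,max_force=15);st("down")
gripper_to(0.0,60);st("grip")
move_l(t2w(.029,.140,.009),.05);st("mid")
move_l(t2w(.029,.182,.009),.05);st("out")
p,w,c=snap("wrist");cv2.imwrite("pics/w2.png",p[:,:,::-1]);np.savez("pics/w2.npz",p=p,w=w)
for b in blobs(p,w,"red",minn=60): print(*b)
E
```

```text
t 4.5 tester [ 29.   99.9 130.1] F [-0.3  0.2  0.4] op 45.2 gf 0.0
down t 5.8 tester [29.8 99.9 10. ] F [-0.2 -1.  -0. ] op 45.2 gf 0.0
grip t 6.3 tester [ 29.  100.    9.1] F [ 0.4 -0.4 -0.9] op 0.1 gf 0.0
mid t 7.3 tester [ 29.  139.8   9. ] F [ 0.4 -0.1  0. ] op -0.1 gf 0.0
out t 8.3 tester [ 29.  181.8   9. ] F [ 0.6  0.4 -0.2] op -0.2 gf 0.0
[276. 377.] 562 [0.638  0.1033 0.0333] 0.12 [636. 133.] [ 9. 90.] 5.0
```

View pics/w2.png

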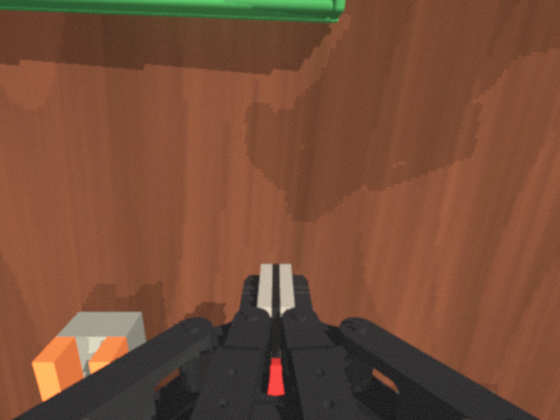

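The fingers are shut on nothing, and the handle shows at (276,380), behind the fingers. I'll retreat upwards and look.

Run:
```python
from h import *
move_l(t2w(.029,.182,.20),.15)
movep([0.56,0.0,0.24],[np.pi,0,0.06])
p,w,c=snap("wrist");cv2.imwrite("pics/w3.png",cv2.resize(p[20:280,120:470,::-1],None,fx=2.2,fy=2.2,interpolation=cv2.INTER_CUBIC));np.savez("pics/w3.npz",p=p,w=w)
for b in blobs(p,w,"red",minn=60): print(*b, w2t(b[2]))
z=np.load("pics/w2.npz");H=hsv(z["p"])
```

```text
[201.  94.] 746 [0.6402 0.0846 0.033 ] 0.036 [640.  85.] [18. 45.] 5.2 [0.02940973 0.09884112 0.033     ]
[360. 173.] 374 [ 0.5659 -0.0943  0.0324] 0.035 [566. -93.] [12. 41.] 4.5 [-0.05914891 -0.07344662  0.0324    ]
[120. 336.] 722 [0.3183 0.1992 0.022 ] 0.027 [312. 202.] [58. 24.] 8.6 [-0.28214026  0.23915995  0.022     ]
```

View pics/w3.png

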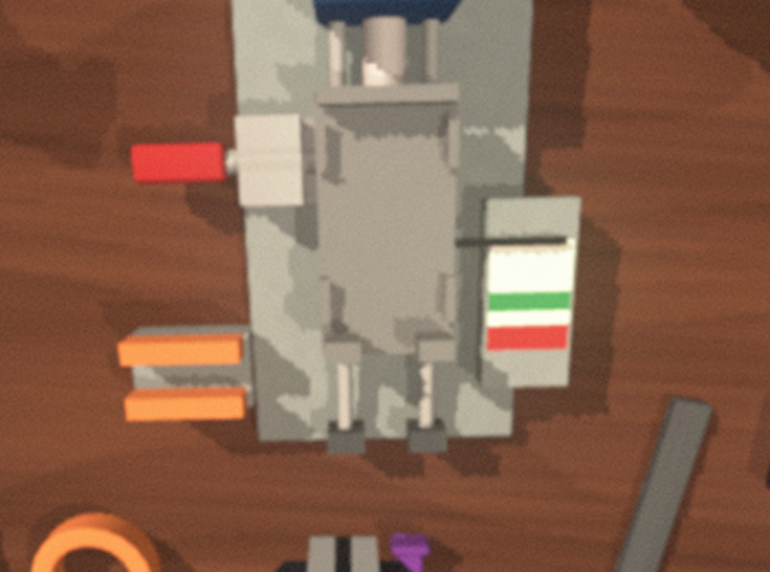

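The pin hasn't moved, so the fingers must have passed above or beside it. I'll check the real fingertip position from the last picture's depth.

Run:
```python
from h import *
z=np.load("pics/w2.npz");w=z["w"]
for v in range(258,340,6): print(v,[(w2t(w[v,u])*1000).round(0).tolist() for u in (262,268,276,284,290)])
```

```text
258 [[21.0, 172.0, -0.0], [25.0, 172.0, -1.0], [30.0, 172.0, -1.0], [34.0, 172.0, -0.0], [38.0, 171.0, -2.0]]
264 [[23.0, 194.0, 50.0], [26.0, 194.0, 51.0], [30.0, 193.0, 50.0], [33.0, 194.0, 50.0], [36.0, 193.0, 49.0]]
270 [[24.0, 193.0, 55.0], [26.0, 193.0, 56.0], [30.0, 193.0, 55.0], [33.0, 193.0, 55.0], [36.0, 193.0, 55.0]]
276 [[24.0, 193.0, 60.0], [26.0, 194.0, 61.0], [30.0, 193.0, 60.0], [33.0, 194.0, 61.0], [35.0, 193.0, 61.0]]
282 [[24.0, 194.0, 66.0], [26.0, 193.0, 66.0], [30.0, 194.0, 66.0], [33.0, 194.0, 66.0], [35.0, 194.0, 66.0]]
288 [[24.0, 193.0, 70.0], [27.0, 193.0, 70.0], [30.0, 194.0, 71.0], [33.0, 193.0, 70.0], [35.0, 194.0, 70.0]]
294 [[24.0, 193.0, 74.0], [27.0, 194.0, 75.0], [30.0, 194.0, 75.0], [33.0, 194.0, 75.0], [35.0, 193.0, 75.0]]
300 [[25.0, 193.0, 78.0], [27.0, 193.0, 78.0], [30.0, 193.0, 78.0], [33.0, 193.0, 78.0], [35.0, 194.0, 79.0]]
306 [[25.0, 193.0, 82.0], [27.0, 193.0, 82.0], [30.0, 193.0, 82.0], [32.0, 194.0, 83.0], [35.0, 194.0, 83.0]]
312 [[25.0, 194.0, 87.0], [27.0, 191.0, 83.0], [30.0, 191.0, 83.0], [32.0, 194.0, 86.0], [34.0, 194.0, 88.0]]
318 [[25.0, 195.0, 91.0], [27.0, 194.0, 90.0], [30.0, 188.0, 82.0], [32.0, 195.0, 91.0], [34.0, 194.0, 90.0]]
324 [[25.0, 195.0, 94.0], [27.0, 194.0, 94.0], [30.0, 186.0, 83.0], [32.0, 194.0, 94.0], [34.0, 195.0, 94.0]]
330 [[25.0, 194.0, 97.0], [27.0, 193.0, 95.0], [30.0, 185.0, 84.0], [32.0, 195.0, 98.0], [34.0, 195.0, 97.0]]
336 [[25.0, 194.0, 100.0], [27.0, 191.0, 95.0], [30.0, 182.0, 84.0], [32.0, 192.0, 97.0], [34.0, 194.0, 100.0]]
```

Run:
```python
from h import *
z=np.load("pics/w3.npz");w=z["w"]
for v in (258,262,264,266,268,276,300): print(v,[(w[v,u]*1000).round(0).tolist() for u in (266,284)])
c=get_calibration("wrist");print(np.array(c["world_from_camera"]).round(3).tolist());o=observe();print(o["eef_pos"],o["tcp_rot"],o["q"].tolist())
z=np.load("pics/w1.npz");w=z["w"]
for v,u in ((285,165),(300,150),(285,395),(300,400),(330,125),(330,425)): print(v,u,(w[v,u]*1000).round(0).tolist())
```

```text
258 [[438.0, 6.0, -1.0], [439.0, -18.0, -2.0]]
262 [[432.0, 6.0, 0.0], [433.0, -18.0, -2.0]]
264 [[571.0, 6.0, 280.0], [571.0, -2.0, 280.0]]
266 [[571.0, 6.0, 283.0], [571.0, -2.0, 281.0]]
268 [[571.0, 6.0, 285.0], [572.0, -2.0, 285.0]]
276 [[571.0, 6.0, 292.0], [572.0, -2.0, 291.0]]
300 [[571.0, 5.0, 310.0], [571.0, -2.0, 308.0]]
[[0.061, -0.947, -0.314, 0.641], [-0.998, -0.058, -0.019, 0.006], [-0.0, 0.315, -0.949, 0.418], [0.0, 0.0, 0.0, 1.0]]
[5.60005682e-01 4.54948184e-04 2.39546819e-01] [-3.14127754e+00  6.15108277e-04  6.16674572e-02] [-0.14013227958292052, 0.038898828368338356, 1.641401891827576, 0.00018653773810578574, 1.461957721104607, 1.368976362769605]
285 165 [569.0, 44.0, 300.0]
300 150 [569.0, 46.0, 310.0]
285 395 [575.0, -46.0, 300.0]
300 400 [574.0, -44.0, 310.0]
330 125 [569.0, 48.0, 328.0]
330 425 [574.0, -47.0, 326.0]
```

The shut fingertips sit 40 mm behind the stated TCP. This agrees across two poses and with the empty grip, which closed above the 34 mm handle top. I'll command heights 40 mm lower with a force guard.

```bash
cat >> h.py <<'E'
ZO=-.040  # real fingertips are 40 mm behind the nominal TCP
def T(x,y,ztip): return t2w(x,y,ztip+ZO)
E
python3 - <<'E'
from h import *
Y=np.pi/2+G
movep(T(.029,.100,.10),dn(Y));gripper_to(.045,60)
print(move_l(T(.029,.100,.025),.1,max_force=10),move_l(T(.029,.100,.009),.04,max_force=10));st("down")
gripper_to(0.0,60);o=st("grip")
if o["opening"]>.014:
    move_l(T(.029,.140,.009),.05);st("mid")
    move_l(T(.029,.182,.009),.05);st("out")
    p,w,c=snap("side");cv2.imwrite("pics/s2.png",cv2.resize(p[120:320,120:400,::-1],None,fx=2.5,fy=2.5,interpolation=cv2.INTER_CUBIC))
E
```

```text
False False
down t 14.3 tester [ 28.7 100.  -31.4] F [-0.3  0.5  0.2] op 44.7 gf 0.0
grip t 14.6 tester [ 29.3 100.  -30.6] F [-1.5  0.6  1.4] op 16.8 gf 59.2
mid t 15.6 tester [ 29.  140.6 -31. ] F [-0.   2.2  1.5] op 17.0 gf 59.4
out t 16.6 tester [ 28.8 181.9 -31.2] F [ 0.3 -0.5 -1.5] op 17.1 gf 59.0
```

Run:
```python
from h import *
move_l(T(.029,.182,.060),.1);st("up")
move_l(T(-.076,.1695,.060),.12);o=st("over")
if o["opening"]>.014:
    print(move_l(T(-.076,.1695,.0155),.05,max_force=8));st("down")
    gripper_to(.045);st("open")
    move_l(T(-.076,.1695,.10),.12)
    movep([0.56,0.0,0.20],[np.pi,0,0.06])
    p,w,c=snap("wrist");cv2.imwrite("pics/w4.png",cv2.resize(p[20:280,60:410,::-1],None,fx=2.2,fy=2.2,interpolation=cv2.INTER_CUBIC));np.savez("pics/w4.npz",p=p,w=w)
    for b in blobs(p,w,"red",minn=60): print(*b, w2t(b[2]))
```

```text
up t 17.3 tester [ 29.  182.   20.3] F [ 1.   0.3 -0.6] op 16.9 gf 59.0
over t 18.3 tester [-75.2 169.5  20.2] F [-0.  -0.8 -0.5] op 17.0 gf 59.0
False
down t 19.3 tester [-75.6 169.5 -24.1] F [ 0.7 -0.2 -0.4] op 16.7 gf 59.0
open t 19.7 tester [-75.8 169.5 -24.2] F [-0.5  0.4 -0. ] op 44.8 gf 0.0
[369. 181.] 464 [ 0.566  -0.0938  0.0324] 0.034 [566. -94.] [12. 40.] 3.8 [-0.05900871 -0.07295637  0.0324    ]
[134. 200.] 856 [0.5329 0.1447 0.038 ] 0.04 [531. 146.] [18. 45.] 4.2 [-0.07266486  0.16744198  0.038     ]
```

View pics/w4.png

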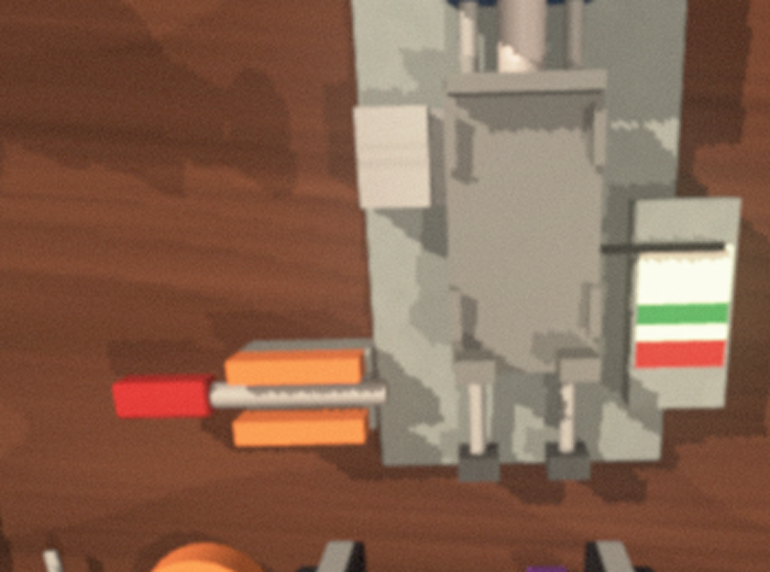

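The pin is parked with its shank in the groove (300,393). Next I'll measure the caddies from above.

```bash
cat >> h.py <<'E'
def locate(p,w,col,ztop=.022,area=None):
    """caddy origin xy + yaw from handle blob + body top (white label / black body) points"""
    c=[b for b in blobs(p,w,col,ztop-.012,ztop+.006,minn=60,smin=110) if max(b[5])>40 and min(b[5])<26]
    if area is not None: c=[b for b in c if np.linalg.norm(b[4]/1000-area)<.12]
    if not c: return None
    b=max(c,key=lambda b:b[1]); h=b[4]/1000
    S=hsv(p)[...,1]
    m=(np.linalg.norm(w[...,:2]-h,axis=-1)<.15)&(abs(w[...,2]-ztop-.002)<.005)
    H=hsv(p)[...,0];a,e=HUES[col]
    hm=((H>=a)&(H<=e)) if a<e else ((H>=a)|(H<=e))
    m&=~((S>110)&hm&(p.max(-1)>60))
    m=cv2.morphologyEx(m.astype(np.uint8),cv2.MORPH_OPEN,np.ones((5,5)))
    n,l,s,cc=cv2.connectedComponentsWithStats(m)
    best=None
    for i in range(1,n):
        if s[i,4]<300: continue
        r=cv2.minAreaRect(w[l==i][:,:2].astype(np.float32)*1000)
        d=np.linalg.norm(np.array(r[0])/1000-h)
        if best is None or abs(d-.083)<abs(best[1]-.083): best=(r,d)
    if best is None: return None
    r,d=best
    o=np.array(r[0])/1000; k=np.radians(r[2])
    v=o-h; yaw0=np.arctan2(v[1],v[0])
    yaw=k+np.pi/2*np.round((yaw0-k)/(np.pi/2))
    return o,yaw,d,np.round(r[1],0),h
E
python3 - <<'E'
from h import *
gripper_to(.075)
movep([0.51,-0.31,0.22],dn(np.pi/2))
p,w,c=snap("wrist");cv2.imwrite("pics/w5.png",p[:,:,::-1]);np.savez("pics/w5.npz",p=p,w=w)
for k in("blue","yellow","red"): print(k,locate(p,w,k))
st()
E
```

```text
blue (array([ 0.38904172, -0.34409424]), np.float64(1.571554122391109), np.float64(0.06990577416659441), array([ 50., 102.]), array([ 0.389, -0.414]))
yellow (array([ 0.62557697, -0.31467532]), np.float64(1.5912856333605032), np.float64(0.08139668406262929), array([ 50., 102.]), array([ 0.629, -0.396]))
red None
 t 24.1 tester [-132.1 -283.4  220. ] F [ 0.5 -0.7 -0. ] op 75.1 gf 0.0
```

View pics/w5.png

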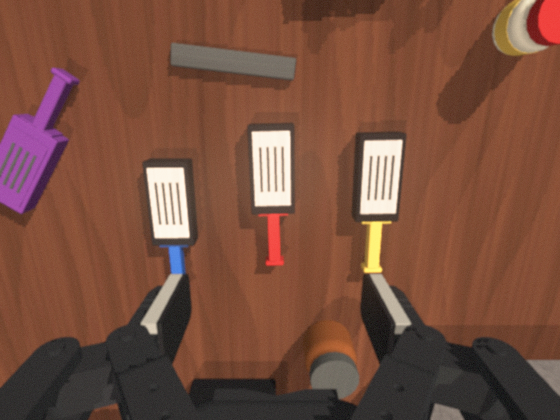

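The picture shows blue body (170,200), red (272,165), yellow (380,175) and the purple decoy at left. Blue fits as a 50x102 mm body, so I'll pick it and set it in the cradle.

```bash
cat >> h.py <<'E'
def pick(o,yaw,zu,opn=.072,f=80):
    """grip body at origin o, underside height zu; returns ok"""
    gripper_to(opn); 
    move_l([*o,zu+.06+ZO],.2)
    hit=move_l([*o,zu+.001+ZO],.06,max_force=10)
    gripper_to(0.0,f);s=st("pick hit=%s"%hit)
    return s["opening"]>.04
E
cat > load.py <<'E'
from h import *
import sys
def load(col,o,yaw):
    movep([*o,.10+ZO],dn(yaw))
    if not pick(o,yaw,0.0): return print("MISS")
    move_l([*o,.12+ZO],.15); s=st("lifted")
    if s["opening"]<.04: return print("DROPPED")
    movep(T(0,0,.14),dn(G)); s=st("over cradle")
    if s["opening"]<.04: return print("DROPPED")
    p,w,c=snap("wrist");np.savez(f"pics/held_{col}.npz",p=p,w=w)
    hit=move_l(T(0,0,.056),.12,max_force=10); hit2=move_l(T(0,0,.0415),.03,max_force=8); st(f"low {hit} {hit2}")
    gripper_to(.068); st("open")
    move_l(T(0,0,.16),.15)
    movep([0.56,-0.02,0.22],dn(0.06))
    p,w,c=snap("wrist");cv2.imwrite(f"pics/in_{col}.png",cv2.resize(p[20:280,100:450,::-1],None,fx=2.2,fy=2.2,interpolation=cv2.INTER_CUBIC));np.savez(f"pics/in_{col}.npz",p=p,w=w)
    r=locate(p,w,col,.062); print(r, r and (w2t([*r[0],0])*1000).round(1), r and np.degrees(r[1]-G))
E
python3 - <<'E'
from load import *
load("blue",np.array([.389,-.344]),1.5716)
E
```

```text
pick hit=False t 26.9 tester [-255.2 -308.7  -38.1] F [-0.4  0.5  5.1] op 48.5 gf 84.9
lifted t 27.9 tester [-256.4 -307.    78.7] F [-0.1 -0.1 -3.6] op 48.5 gf 83.9
over cradle t 29.8 tester [-0.3 -0.5 99.6] F [ 0.7 -0.6 -3. ] op 48.8 gf 83.8
low False True t 31.2 tester [-0.1  0.   1.9] F [-1.4  0.9  4.8] op 48.7 gf 84.5
open t 31.5 tester [-1.8  0.4  0.2] F [ 0.3 -0.1 -0.2] op 68.0 gf 0.0
None None None
```

View pics/in_blue.png

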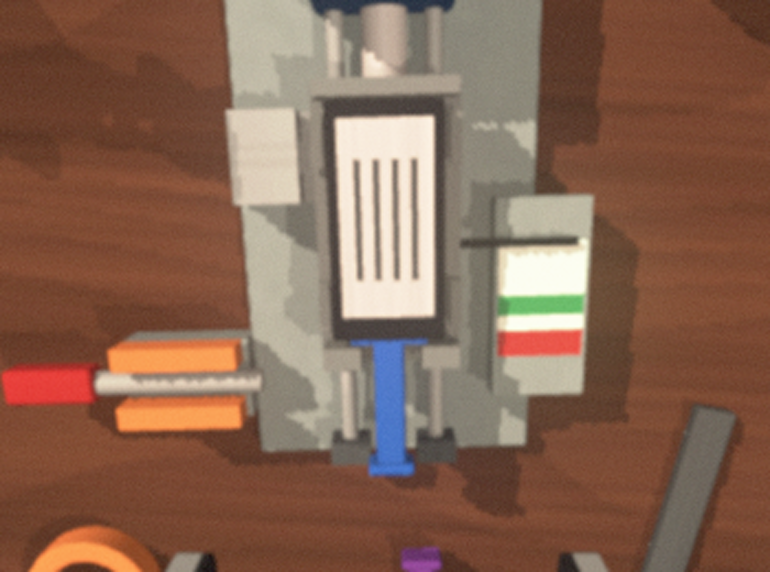

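Blue is seated with its handle between the posts and the pointer at zero (520,242). Now I'll pull it by the handle.

```bash
cat > pull.py <<'E'
from h import *
def favg(n=8):
    f=[]
    for _ in range(n): hold(.03); f.append(observe()["ft_force"])
    return (RT.T@np.mean(f,0)[:2])[0]
def pointer(tag):
    p,w,c=snap("scene");cv2.imwrite(f"pics/pt_{tag}.png",cv2.resize(p[180:300,170:330,::-1],None,fx=4.5,fy=4.5,interpolation=cv2.INTER_CUBIC))
def pull(col,ztip=.043):
    z=np.load(f"pics/in_{col}.npz");w=z["w"]
    L=(w[...,:2]-O)@RT; m=(L[...,0]>-.125)&(L[...,0]<-.07)&(abs(L[...,1])<.04)&(abs(L[...,1])>.012)
    print("front z max",np.nanpercentile(w[m][:,2],99))
    movep(T(-.085,0,.12),dn(G)); gripper_to(.034)
    print(move_l(T(-.085,0,ztip),.08,max_force=8)); f00=favg()
    gripper_to(0.0,80); s=st("grip")
    if not .010<s["opening"]<.02: return print("BAD GRIP")
    f0=favg(); print("bias",f00,f0)
    x=-.085-.018; move_l(T(x,0,ztip),.02); F=favg()-f00; tr=(F-3)/300; print("F",F,"travel",tr)
    if not .008<tr<.026: return print("CHECK")
    dx=min(.03-tr,.018); x-=dx; move_l(T(x,0,ztip),.02)
    t0=observe()["time_s"]; Fs=[]
    for i in range(9):
        Fs.append(round(favg(10)-f00,2))
        if i==3: pointer(col)
    st("held"); print(Fs,observe()["time_s"]-t0, "x",x)
E
python3 - <<'E'
from pull import *
pull("blue")
E
```

```text
front z max 0.270460810289147
False
grip t 35.8 tester [-84.9  -0.    3.4] F [-1.6 -0.   3.6] op 12.3 gf 79.7
bias 0.21767983928058246 -1.9192700654177892
F 6.937026331853012 travel 0.013123421106176708
held t 41.4 tester [-117.3   -0.5    3.5] F [11.1  0.9 -5.1] op 12.1 gf 78.4
[np.float64(11.12), np.float64(11.47), np.float64(11.1), np.float64(11.22), np.float64(11.66), np.float64(11.41), np.float64(11.47), np.float64(11.15), np.float64(11.33)] 3.049999999999997 x -0.1198765788938233
```

View pics/pt_blue.png

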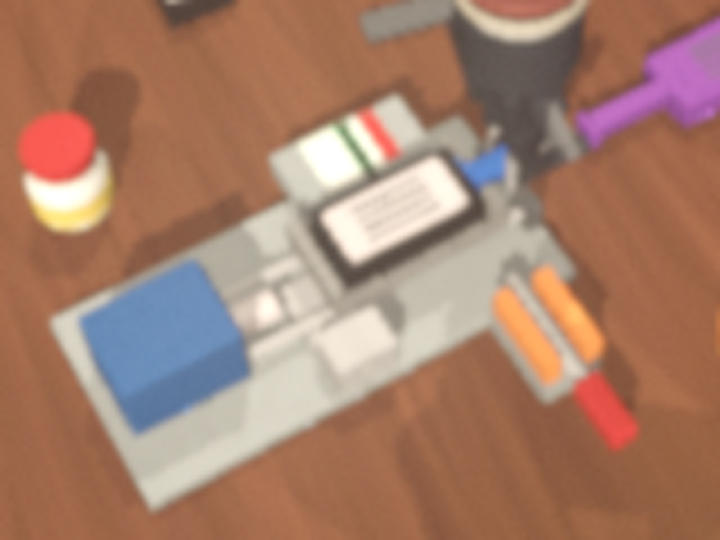

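The pointer is on the green band (355,148) and the force held at about 11.3 N for 3 s. Now I'll return blue to rest and move it to the tray.

```bash
cat > stow.py <<'E'
from h import *
TO=np.array([.517,.378]);TY=np.radians(2.6)
def stow(col,dx,ztip=.043):
    move_l(T(-.085,0,ztip),.03); st("rest")
    gripper_to(.034); move_l(T(-.085,0,.13),.15)
    movep(T(-.001,0,.13),dn(G)); 
    gripper_to(.068); hit=move_l(T(-.001,0,.042),.08,max_force=10)
    gripper_to(0.0,80); s=st(f"grip {hit}")
    if s["opening"]<.04: return print("MISS")
    move_l(T(-.001,0,.15),.12); s=st("lift")
    if s["opening"]<.04: return print("DROPPED")
    c,n=np.cos(TY),np.sin(TY); q=TO+np.array([[c,-n],[n,c]])@[dx,.033]
    movep([*q,.15+ZO],dn(np.pi/2+TY)); s=st("over tray")
    if s["opening"]<.04: return print("DROPPED")
    h1=move_l([*q,.03+ZO],.12,max_force=10); h2=move_l([*q,.0055+ZO],.04,max_force=8); st(f"low {h1} {h2}")
    gripper_to(.058); move_l([*q,.15+ZO],.15); st("done")
E
python3 - <<'E'
from stow import *
stow("blue",.075)
movep([.51,.10,.24],dn(np.pi/2)) if False else None
p,w,c=snap("wrist");cv2.imwrite("pics/tr_blue.png",p[:,:,::-1])
print(locate(p,w,"blue",.027))
gripper_to(.072)
movep([0.51,-0.31,0.22],dn(np.pi/2))
p,w,c=snap("wrist");cv2.imwrite("pics/w6.png",p[:,:,::-1]);np.savez("pics/w6.npz",p=p,w=w)
for k in("yellow","red"): print(k,locate(p,w,k))
st()
E
```

```text
rest t 42.7 tester [-88.6  -0.1   3.1] F [-13.   -2.7  17.8] op 12.3 gf 81.8
grip False t 46.2 tester [ 0.  -0.3  3.2] F [-0.4  0.   6. ] op 48.5 gf 83.8
lift t 47.3 tester [ -2.    0.2 108.7] F [-0.1 -0.7 -3.2] op 48.2 gf 83.3
over tray t 48.9 tester [  7.1 430.2 109.9] F [ 0.6 -0.4 -2.7] op 48.9 gf 83.4
low False True t 50.5 tester [  6.6 431.5 -31.7] F [ 0.6 -0.6  3.4] op 48.3 gf 84.4
done t 51.9 tester [  5.6 431.1 108.3] F [-0.6 -0.6 -0.9] op 58.4 gf 0.0
None
yellow (array([ 0.6255589 , -0.31482086]), np.float64(1.5927648404149064), np.float64(0.08125203783803828), array([ 50., 102.]), array([ 0.629, -0.396]))
red None
 t 54.9 tester [-131.9 -283.2  219.8] F [-0.3  0.7  0.5] op 71.9 gf 0.0
```

View pics/tr_blue.png

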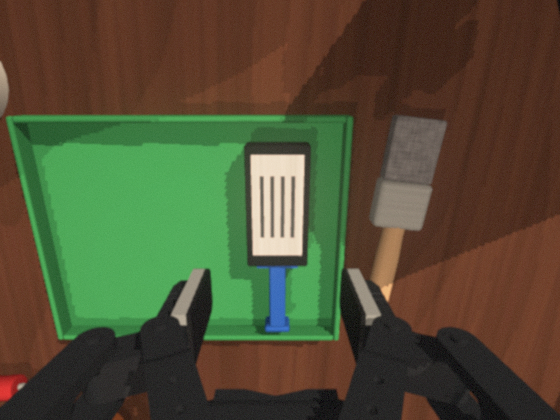

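Blue lies flat in the tray at (277,210). Yellow is unmoved, so it goes next.

```bash
sed -i 's/move_l(T(-.085,0,ztip),.03); st("rest")/move_l(T(-.0885,0,ztip),.03); st("rest")/' stow.py
python3 - <<'E'
from load import *
from pull import *
load("yellow",np.array([.6256,-.3148]),1.5928)
z=np.load("pics/in_yellow.npz");p,w=z["p"],z["w"]
L=np.dstack([(w[...,:2]-O)@RT,w[...,2]])
m=(abs(L[...,2]-.064)<.003)&(abs(L[...,0])<.07)&(abs(L[...,1])<.03); P=L[m]
print("body top",len(P),(np.percentile(P,[1,50,99],0)*1000).round(1).tolist())
for b in blobs(p,w,"yellow",.045,.07): print(b,w2t(b[2]))
E
```

```text
pick hit=False t 57.7 tester [ -16.9 -298.6  -37.9] F [0.2 0.8 3.7] op 48.4 gf 85.7
lifted t 58.7 tester [ -18.5 -297.3   78.3] F [ 1.1 -0.2 -2.7] op 48.8 gf 84.9
over cradle t 60.4 tester [-0.1 -0.4 99.6] F [ 0.2  0.3 -2.7] op 48.8 gf 84.8
low False True t 61.8 tester [-0.1  0.1  2. ] F [ 0.2 -0.   4.5] op 48.2 gf 85.6
open t 62.1 tester [-1.8  0.4  0.3] F [-0.1 -0.1  0. ] op 67.9 gf 0.0
(array([ 0.6186543 , -0.01525378]), np.float64(0.08175537529655534), np.float64(0.08185623518244894), array([102.,  49.]), array([ 0.537, -0.021])) [-0.2  1.1  0. ] 0.03423795700073195
body top 6202 [[-63.0, -23.6, 61.2], [0.6, 0.8, 63.9], [49.8, 25.3, 66.0]]
(array([276., 205.]), np.int32(759), array([ 0.5379, -0.0216,  0.0614]), np.float64(0.064), array([537., -21.]), array([64., 19.]), 4.8) [-0.08116305  0.00128401  0.0614    ]
```

Yellow is seated level and aligned, so I'll pull it.

Run:
```python
from pull import *
pull("yellow")
```

```text
front z max 0.2708523297065114
False
grip t 66.4 tester [-84.9  -0.    3.4] F [-1.2  0.8  4.8] op 12.4 gf 79.8
bias 0.087486921945824 -2.383850042317047
F 6.669772955785949 travel 0.012232576519286498
held t 72.0 tester [-118.2   -0.4    3.5] F [11.8  1.1 -5.2] op 12.3 gf 78.5
[np.float64(11.38), np.float64(11.42), np.float64(11.91), np.float64(11.57), np.float64(11.83), np.float64(11.54), np.float64(11.33), np.float64(11.27), np.float64(11.61)] 3.0500000000000114 x -0.12076742348071351
```

Run:
```python
from stow import *
stow("yellow",0.0)
p,w,c=snap("wrist");cv2.imwrite("pics/tr_yellow.png",p[:,:,::-1])
gripper_to(.072)
movep([0.51,-0.31,0.22],dn(np.pi/2))
p,w,c=snap("wrist");cv2.imwrite("pics/w7.png",p[:,:,::-1]);np.savez("pics/w7.npz",p=p,w=w)
for b in blobs(p,w,"red",.005,.035): print(b)
for a in((.5,-.39),): print("red",locate(p,w,"red",area=None))
m=(w[...,2]>.019)&(w[...,2]<.03)
n,l,s,cc=cv2.connectedComponentsWithStats(cv2.morphologyEx(m.astype(np.uint8),cv2.MORPH_OPEN,np.ones((5,5))))
for i in range(1,n):
    if s[i,4]>300: print(cc[i].round(),s[i,4],cv2.minAreaRect(w[l==i][:,:2].astype(np.float32)*1000))
```

```text
rest t 73.3 tester [-89.1  -0.2   3.3] F [-1.  -1.   7.4] op 12.3 gf 80.4
grip False t 76.8 tester [-0.  -0.2  3.2] F [0.4 0.1 5.4] op 48.3 gf 83.8
lift t 77.8 tester [ -2.    0.2 108.7] F [-0.1  0.5 -2.8] op 48.5 gf 83.3
over tray t 79.4 tester [-67.8 433.1 109.9] F [ 0.3 -0.2 -4. ] op 48.7 gf 83.3
low False True t 81.1 tester [-68.4 434.2 -31.8] F [0.3 0.7 4.2] op 48.2 gf 84.2
done t 82.5 tester [-69.3 433.8 108.5] F [ 0.1 -0.  -0.5] op 57.8 gf 0.0
(array([273., 239.]), np.int32(722), array([ 0.5077, -0.3864,  0.0213]), np.float64(0.025), array([ 508., -386.]), array([33., 68.]), 1.5)
red None
[508.  34.] 307 ((738.426025390625, -168.2789764404297), (11.309009552001953, 41.41102981567383), 23.71683120727539)
[ 28. 149.] 4598 ((246.6881103515625, -271.6256103515625), (166.22947692871094, 50.842430114746094), 55.24542999267578)
[272. 178.] 4680 ((506.7752685546875, -336.79962158203125), (49.986106872558594, 165.47093200683594), 1.412460207939148)
```

View pics/w7.png

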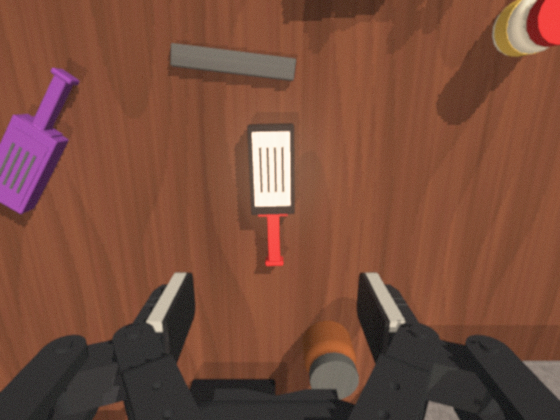

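Red is unmoved: body at (272,168), handle at (275,240), and the full outline fits 50x165 mm. Next I'll load and pull it.

Run:
```python
from load import *
from pull import *
load("red",np.array([.506,-.304]),np.radians(91.4))
z=np.load("pics/in_red.npz");p,w=z["p"],z["w"]
L=np.dstack([(w[...,:2]-O)@RT,w[...,2]])
m=(abs(L[...,2]-.064)<.003)&(abs(L[...,0])<.07)&(abs(L[...,1])<.03); P=L[m]
q=(np.percentile(P,[1,50,99],0)*1000).round(1);print("body top",len(P),q.tolist())
B=[b for b in blobs(p,w,"red",.045,.07)]
for b in B: print(b,w2t(b[2]))
if len(P)>5000 and any(abs(w2t(b[2])[1])<.004 and abs(w2t(b[2])[0]+.083)<.006 for b in B): pull("red")
else: print("look")
```

```text
pick hit=False t 88.2 tester [-135.3 -278.2  -38. ] F [-0.9  0.5  5.2] op 48.6 gf 85.5
lifted t 89.1 tester [-136.7 -276.7   78.5] F [-1.2  0.3 -3.7] op 48.6 gf 84.7
over cradle t 90.9 tester [-0.3 -0.4 99.6] F [ 0.2 -0.5 -3.3] op 48.4 gf 84.6
low False True t 92.3 tester [-0.  0.  2.] F [ 0.1 -0.4  5.3] op 48.8 gf 85.4
open t 92.6 tester [-1.8  0.5  0.1] F [-0.1  0.1 -1. ] op 68.2 gf 0.0
None None None
body top 6167 [[-63.2, -23.6, 61.2], [-0.5, 0.8, 63.9], [48.5, 25.4, 66.1]]
(array([277., 205.]), np.int32(966), array([ 0.5375, -0.0221,  0.0614]), np.float64(0.064), array([537., -22.]), array([67., 36.]), 2.9) [-0.08160227  0.00081809  0.0614    ]
front z max 0.2710811194239873
False
grip t 96.9 tester [-84.9  -0.    3.4] F [-1.5  0.7  4.4] op 12.4 gf 79.7
bias -0.08727212390897911 -2.4547489557517768
F 6.955640368982505 travel 0.01318546789660835
held t 102.5 tester [-117.1   -0.4    3.5] F [12.1  1.7 -5.5] op 12.4 gf 78.3
[np.float64(12.03), np.float64(11.61), np.float64(11.85), np.float64(11.81), np.float64(11.87), np.float64(11.98), np.float64(12.15), np.float64(11.64), np.float64(11.61)] 3.049999999999997 x -0.11981453210339166
```

Run:
```python
from stow import *
stow("red",-.075)
p,w,c=snap("wrist");cv2.imwrite("pics/tr_red.png",p[:,:,::-1])
o=observe()["eef_pos"]
move_l([o[0],o[1],.20],.15)
movep([0.45,-0.2,0.28],dn(.6))
p,w,c=snap("scene");cv2.imwrite("pics/end.png",cv2.resize(p[110:420,130:450,::-1],None,fx=1.9,fy=1.9,interpolation=cv2.INTER_CUBIC))
p,w,c=snap("side")
for k in("blue","yellow","red"): 
  for b in blobs(p,w,k): print(k,b)
```

```text
rest t 103.7 tester [-88.1  -0.3   3.4] F [ 3.3 -1.   5. ] op 12.5 gf 79.9
grip False t 107.2 tester [-0.  -0.2  3.2] F [-0.6  0.   5. ] op 48.3 gf 84.0
lift t 108.2 tester [ -2.    0.2 108.7] F [-0.2 -0.3 -3.2] op 48.3 gf 83.4
over tray t 109.9 tester [-142.6  436.   110. ] F [ 1.   0.4 -3.6] op 48.8 gf 83.5
low False True t 111.6 tester [-143.4  436.9  -31.8] F [0.5 0.2 3.5] op 48.5 gf 84.4
done t 113.0 tester [-144.2  436.4  108.7] F [-0.2  0.1 -0.1] op 58.2 gf 0.0
blue (array([206., 179.]), np.int32(465), array([0.7415, 0.0175, 0.0685]), np.float64(0.076), array([744.,  -1.]), array([75., 62.]), 3.8)
blue (array([194., 277.]), np.int32(128), array([0.5862, 0.3187, 0.0271]), np.float64(0.032), array([588., 321.]), array([14., 65.]), 2.1)
yellow (array([229., 160.]), np.int32(51), array([ 0.7433, -0.1394,  0.0158]), np.float64(0.027), array([ 746., -145.]), array([47., 21.]), 41.0)
yellow (array([215., 288.]), np.int32(182), array([0.5157, 0.3243, 0.0266]), np.float64(0.034), array([522., 322.]), array([32., 79.]), 8.0)
red (array([228., 147.]), np.int32(119), array([ 0.754 , -0.1556,  0.0645]), np.float64(0.07), array([ 757., -158.]), array([45., 47.]), 49.4)
red (array([269., 181.]), np.int32(24), array([ 0.5638, -0.0911,  0.0341]), np.float64(0.039), array([563., -94.]), array([40., 10.]), 89.4)
red (array([243., 237.]), np.int32(101), array([0.5265, 0.1514, 0.0385]), np.float64(0.044), array([529., 148.]), array([18., 44.]), 3.8)
red (array([311., 285.]), np.int32(330), array([0.2897, 0.2047, 0.0232]), np.float64(0.03), array([292., 200.]), array([94., 26.]), 8.1)
red (array([240., 299.]), np.int32(96), array([0.4398, 0.3247, 0.0275]), np.float64(0.033), array([441., 325.]), array([16., 65.]), 5.1)
```

View pics/end.png

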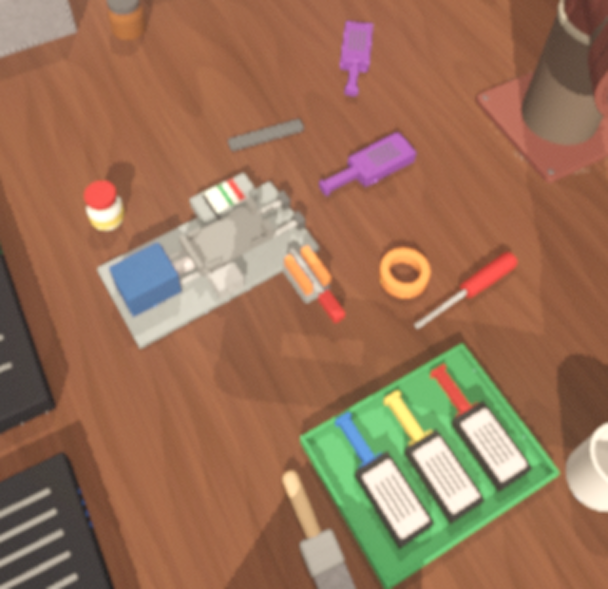

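View pics/tr_red.png

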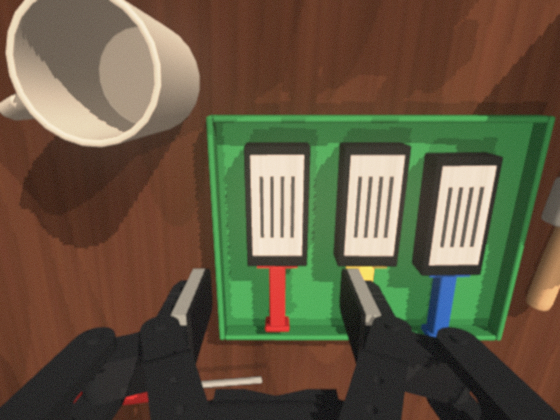

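All three caddies lie flat in the tray at (390,500), (445,475) and (490,445). The pin is in its notch at (320,285), and the bystanders are where they were.

```bash
python3 -c "
from plant import *
print(job_done())"
```

```text
the job is handed in; nothing more can be done
None
```

I handed the job in at about 115 s: the pin is in its notch, and blue, yellow and red were each held about 3 s at 11–12 N, in that order. All three lie flat in the tray; I checked the pointer by picture only for blue, relying on force for yellow and red.

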